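# Show the edge of the drain strainer plate

### The arm

A 6-joint arm with a two-finger parallel gripper is mounted at the origin on the work surface. World frame = base frame: x ahead of the robot, y to its left, z up, the work surface at z = 0. Lengths are in m, angles in rad, forces in N, time in s.
With the tool pointing down it reaches from about 0.375 to 0.975 m from the base axis. Payload 3.8 kg.
Tool frame: the origin (TCP) lies on the mounting face of the last link; the fingertips stand 173 mm ahead of it and the grasp point (between the pads) lies 155 mm ahead of it; z points along the fingers, y is the line along which they close (so a half turn about z gives the same grasp; the last joint's range is limited). The gripper opens to 85 mm and grips with 20 to 120 N. Pads are 22 mm wide; open, the fingers measure 114 mm over their backs; the gripper's body (76 mm by 85 mm) begins 54 mm behind the grasp point. The pads swing forward as they close: fully open they stand 13 mm farther back than shut.
Start: joints at [-1.328, 0.264, 1.604, -0, 1.274, -0.037], TCP at [0.186, -0.649, 0.405] pointing down, gripper open.
Joint ranges: [-2.63, 2.63], [-0.94, 2.18], [0.31, 2.57], [-1.31, 4.45], [0, 2.66], [-2.55, 2.55]. Speed limits (rad/s): [2.57, 2.57, 3.14, 3.14, 3.14, 3.14].

### API

Orientations are given as a rotation vector (axis times angle).
In Python, from workcell import bot gives the robot as it stands.
- The arm moves only by the tool drive_tool, never from a script. Its argument "increments" is a list of rows, each an object with "delta_pos": the shift along the tool's x, y, z in mm, a list of three; "turn": the turn about the tool's z in rad; "jaw": the opening, from -1 (shut) to 1 (fully open). A call has 1 to 8 rows; each row shifts and turns the commanded pose from where the row before left it, along the tool's axes as they then stand; what a row does not reach is not made up. A row lasts 1/12 s, in which the tool goes at most 41.7 mm and 7.16 degrees, less where a joint would pass 70% of its speed; a pose out of reach is approached as far as the arm can. A call is refused whole if a number of a shift passes 41.7 or a number of a turn 0.125, either way. A call with a gripper value outside its range is refused whole. The fingers move at their own pace and stop on an object; "grip_force" is the grip in N (left out, the last holds). Time passes only in rows, so rows that do not move let the fingers close. It gives the time, the measured TCP pose, the force, the opening and the grip force at its end, in the units of the state.
- bot.read_state(): the state, without advancing time (a new reading comes with each control period).
- bot.read_camera(name): name is "scene" or "top" or "wrist"; returns a dict with "pixels" (420x560x3 uint8, red, green, blue), "fovy" (degrees; the focal length in pixels is half the picture's height over the tangent of half this angle, whatever the lens; pixels are square), "cx", "cy" (the principal point, pixels), "camera_from_world" (4x4, takes a point from world to camera coordinates); the wrist camera has in their place "hand_eye" (4x4, takes a point from camera to tool coordinates, whose origin is the TCP and whose axes are the flange's). Camera axes: x right, y down, z forward; pixel columns grow to the right and rows downward; lengths in m; the calibration is good to about 2 mm. A picture is of the moment at which its call begins: read the wrist's pose just before it. There is no depth.
- bot.finish_job(): hands the job in; it is judged then, once.
The state is a dict: "time": time; "q": joint angles; "joint_vel": joint speeds; "joint_torque": joint torques, N m; "tool_pos": TCP position; "tcp_rot": TCP orientation; "wrist_force": force on the tool from outside, world axes, zero at the start; "torque": the same for the moment, N m; "width": opening from 0.0 (shut) to 1.0 (fully open); "grip_force": force on a finger pad.
Only numpy, scipy, OpenCV 4.12 (cv2) and the standard library are available. Lean on these libraries where they do the work, as an engineer would, in place of code of your own. Each camera call takes 0.05 s, during which the arm holds its last target. There are 200 camera calls.

### The job

Push the clear organiser's blue-fronted drawer fully shut, and only then push the flat aluminium strainer plate along the organiser's top towards the front (the drawer side) until about a third of its depth, some 3 cm, sticks out over the front edge, square to that edge, so that it can be picked up by hand later. Only push with the fingers: do not pinch, lift or tip the plate or let it drop, and leave the plug, jar, brush, dustpan, spray bottle and tin where they are.

Things in the scene. Friction and masses are not known exactly. Their poses are not given: they have to be found in the camera images.
- organiser: clear plastic organiser box fixed to the plywood base, 200 mm deep (its x), 340 mm wide (its y), 110 mm high (z); its top is a flat white plate without rims, the ledge, 110 mm above the work surface. Origin: centre of its underside. Its front face is the plane x = -100 mm of its frame (towards the robot), where the drawer comes out; the ledge's front edge lies in the same plane
- drawer (a joint): how far the drawer stands out towards the organiser's -x, in m: 0 fully shut (front face flush with the organiser's front face, stopped there), at most 0.12. It slides with about 1.5 N of friction and stays where it is left
- drawer_front (a point): centre of the drawer's flat blue front face, 53 mm above the work surface; the face is 322 mm wide, reaches from 10 to 96 mm in height, and has no handle. Push on its upper part (about 80 mm up), as fingers reaching low bring the hand against the ledge when the drawer is nearly shut. Pushing it towards the organiser's +x shuts the drawer
- strainer: loose flat aluminium drain strainer plate with black slots, about 0.15 to 0.31 kg, lying flat on the ledge: 100 mm deep (its x), 150 mm wide (its y), 6 mm thick (z). Origin: centre of its underside. Its x axis points roughly along the organiser's x, away from the front edge
- strainer_front (a point): middle of the plate's front edge (its -x side), half-way up the thickness
- strainer_back (a point): middle of the plate's back edge (its +x side), half-way up the thickness; free ledge of 35 mm or more lies behind it to set fingertips on
- plug: black rubber sink plug standing on the ledge near its left (+y) end, 42 mm across, 32 mm high; origin at the centre of its underside; to be left alone
- jar: closed glass jar with a screw-top lid, 80 mm across, 110 mm high, beside the organiser; origin at the centre of its underside; to be left alone
- brush: yellow scrubbing brush, 180 x 60 x 63 mm, bristles down; origin at the centre of its underside; to be left alone
- dustpan: blue dustpan, pan 170 x 220 mm, 52 mm high, handle on its -x side reaching 195 mm from the origin; origin at the centre of the pan's underside; to be left alone
- spray: green spray bottle with a white head, 76 mm across, 227 mm high; origin at the centre of its underside; to be left alone
- tin: tin with a red label, 68 mm across, 120 mm high; origin at the centre of its underside; to be left alone
Things that resemble listed ones, but are neither listed nor needed, are in the scene too. There is more than one size of the strainer; the job needs the smaller.

How it is judged:
On the way, in this order (a step that is already met when the one before it is completed fails the run):
1. the drawer is fully shut (within 5 mm) (value of joint drawer below 0.005 m), for 0.2 s.
2. the strainer plate sticks out 18 to 46 mm over the front edge, square to it within 0.15 rad (x of strainer_front in the frame of organiser between -0.146 and -0.118 m and angle between the x axis of strainer and the x axis of organiser, either way round below 0.15 rad), for 0.2 s.
At the end, for the whole second after the job is handed in: The drawer is shut within 5 mm; the middle of the plate's front edge stands 18 to 46 mm beyond the organiser's front face, square to it within 0.15 rad; the plate lies flat on the ledge (height within 4 mm, tilt under 0.05 rad) and at rest (all of step 2 and value of joint drawer below 0.005 m and height (world z) of strainer between 0.106 and 0.114 m and angle between strainer's own z axis and vertical below 0.05 rad and linear speed of strainer below 0.01 m/s and angular speed of strainer below 0.05 rad/s); the robot touches nothing.
It fails at once if the strainer plate is lifted (over 12 mm) or tipped (over 0.15 rad) or falls off the ledge (height (world z) of strainer above 0.122 m or height (world z) of strainer below 0.1 m or angle between strainer's own z axis and vertical above 0.15 rad).
It fails at once if the plug, jar, brush, dustpan, spray bottle or tin is moved more than 30 mm or lifted (distance of any of dustpan, brush, jar, spray, tin, plug from where it was at the start of the episode above 0.03 m).
It also fails if it takes over 48 s, if anything falls off the work surface, if the arm or the gripper's body presses on something with over 40 N, if the wrist force passes 120 N, or if a joint passes its speed limit or range.

## Working session

There is one attempt and no reset: what is moved stays moved. The work goes in short steps, Python scripts to look and compute and a tool call to move; the robot and the scene stay as the last step left them, time stands still between calls to the robot, and variables do not carry over. Pictures are saved under pics/ and viewed, at most 10 in all, crops included, and the job is handed in when it is done.

Besides the shell and the picture viewer there is one more tool, called after "Emit:" as name(argument=value, ...) on one line, values as JSON. drive_tool: Moves the arm, as the interface text tells. Its arguments: {"type":"object","properties":{"increments":{"type":"array"},"grip_force":{"type":"number"}},"required":["increments"]}

```bash
mkdir -p pics; cat > h.py <<'E'
import numpy as np, cv2, json
from workcell import bot
from scipy.spatial.transform import Rotation as R
def cam(n):
    c=bot.read_camera(n); return c
def save(c,f): cv2.imwrite(f,c['pixels'][:,:,::-1])
def ray(c,uv,z):
    f=c['pixels'].shape[0]/2/np.tan(np.radians(c['fovy'])/2)
    T=np.linalg.inv(np.array(c['camera_from_world']))
    d=T[:3,:3]@np.array([(uv[0]-c['cx'])/f,(uv[1]-c['cy'])/f,1]); o=T[:3,3]
    return o+d*(z-o[2])/d[2]
E
python3 - <<'E'
from h import *
s=bot.read_state(); print(s)
a=cam('scene');b=cam('top')
save(a,'pics/s0.png');save(b,'pics/t0.png')
for c in(a,b): print({k:v for k,v in c.items() if k!='pixels'})
E
```

```text
{'time': 0.0, 'q': array([-1.32794953e+00,  2.64762095e-01,  1.60539490e+00, -8.03554267e-06,
        1.27370978e+00, -3.69143451e-02]), 'joint_vel': array([ 0.00075797, -0.00018263,  0.00054541, -0.00169082,  0.00016879,
        0.00116133]), 'joint_torque': array([-7.82876632e-04, -5.15115416e+01, -3.67317009e+01,  9.61583964e-06,
        1.31634559e-02,  8.06841911e-06]), 'tool_pos': array([ 0.18628821, -0.64841932,  0.40334428]), 'tcp_rot': array([-3.10866790e+00, -4.37704477e-01,  3.78892396e-04]), 'wrist_force': array([ 0.85152727, -0.83544436,  0.09107986]), 'torque': array([ 0.03850677, -0.04252361,  0.04066716]), 'grip_force': 0.0, 'width': 0.998514766902362}
{'fovy': 45.19198222449471, 'cx': 280.5753675424414, 'cy': 206.06485602080937, 'camera_from_world': array([[-0.41811295,  0.90839319,  0.00183876,  0.22566728],
       [ 0.68455574,  0.31641491, -0.65670773, -0.2841662 ],
       [-0.59713064, -0.27331927, -0.75414294,  1.82051482],
       [ 0.        ,  0.        ,  0.        ,  1.        ]])}
{'fovy': 50.68718639027141, 'cx': 279.9388056789193, 'cy': 215.3006457899137, 'camera_from_world': array([[-0.00992277, -0.99994192, -0.00420775, -0.01246059],
       [-0.99380814,  0.01032743, -0.11062877,  0.4901003 ],
       [ 0.1106658 ,  0.00308395, -0.99385289,  1.25146456],
       [ 0.        ,  0.        ,  0.        ,  1.        ]])}
```

View pics/s0.png

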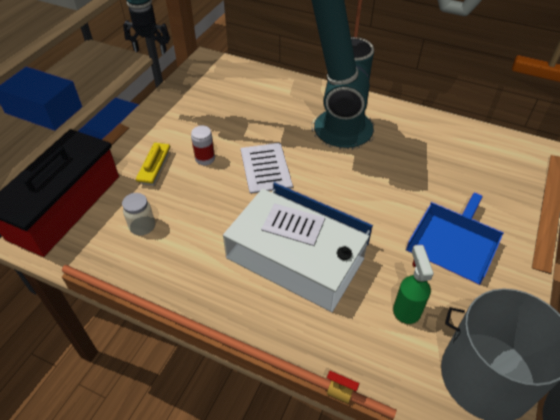

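View pics/t0.png

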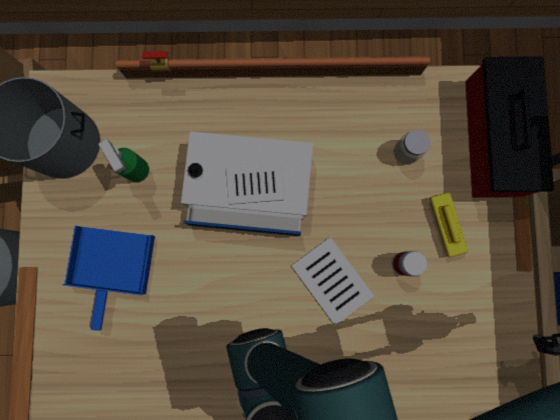

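The scene shows the organiser at about (298,245) in the scene view and (248,175) in the top view, with its drawer open towards the robot. The plug is at top (195,171). There are two slotted plates: one on the ledge at top (255,185), the other larger and lying on the table at top (333,281). The ledge one fits, since it is smaller and lies on the organiser's top. I'll confirm this in an enlarged crop.

```bash
python3 - <<'E'
from h import *
b=cam('top'); p=b['pixels'][120:245,170:325]
g=cv2.cvtColor(p,cv2.COLOR_RGB2GRAY); print(np.percentile(g,[5,25,50,75,95]))
q=np.clip((p.astype(float)-90)*1.6,0,255).astype(np.uint8)
cv2.imwrite('pics/c0.png',cv2.resize(q,None,fx=4.8,fy=4.8,interpolation=cv2.INTER_CUBIC)[:,:,::-1])
print(p[60,20:120:6].tolist()); print(p[30:80:5,62].tolist())
E
```

```text
[ 58. 114. 123. 136. 137.]
[[135, 136, 138], [128, 132, 129], [136, 134, 136], [137, 136, 138], [138, 138, 140], [137, 137, 138], [120, 121, 123], [138, 139, 140], [125, 124, 126], [49, 50, 52], [59, 58, 59], [135, 135, 137], [137, 138, 139], [136, 136, 139], [67, 65, 67], [137, 137, 138], [136, 136, 137]]
[[137, 137, 139], [135, 135, 136], [138, 137, 138], [135, 136, 137], [135, 135, 138], [138, 137, 139], [138, 139, 140], [136, 136, 138], [135, 136, 138], [136, 135, 138]]
```

View pics/c0.png

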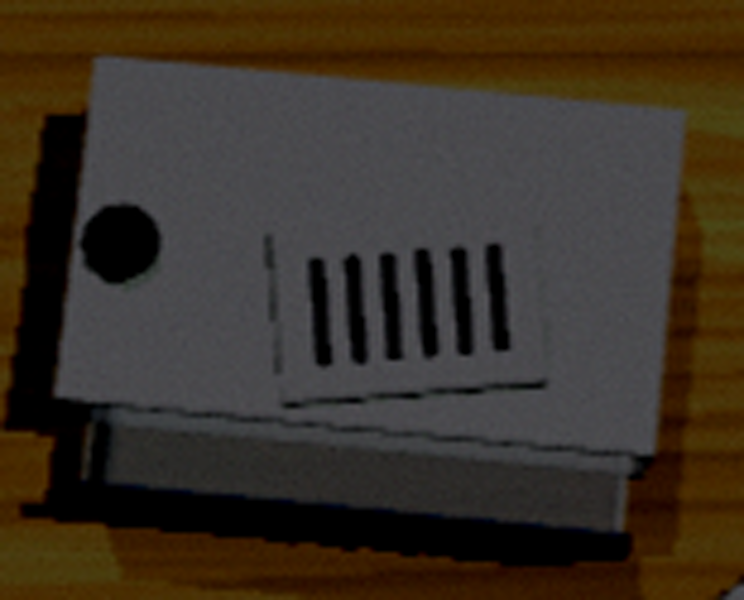

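The enlarged crop shows the ledge plate with 6 slots at about top (255,184), skewed about 0.17 rad to the front edge. It is smaller than the table one, and it is the strainer to move. Now I'll measure.

```bash
cat >> h.py <<'E'
def comp(m,seed=None,amin=0,amax=1e9):
    n,l,st,ce=cv2.connectedComponentsWithStats(m.astype(np.uint8),connectivity=4)
    return [(l==i) for i in range(1,n) if amin<st[i,4]<amax]
def measure(b,roi=(120,245,170,325)):
    p=b['pixels'].astype(int); y0,y1,x0,x1=roi
    M=np.zeros(p.shape[:2],bool); M[y0:y1,x0:x1]=1
    w=(np.ptp(p,axis=2)<12)&(p.min(2)>105)&M
    w=cv2.morphologyEx(w.astype(np.uint8),cv2.MORPH_OPEN,np.ones((3,3)))
    big=max(comp(w),key=lambda a:a.sum())
    cs=max(cv2.findContours(big.astype(np.uint8),cv2.RETR_EXTERNAL,cv2.CHAIN_APPROX_NONE)[0],key=cv2.contourArea)
    hull=cv2.convexHull(cs)
    pts=np.array([ray(b,u,.110)[:2] for u in hull[:,0]])
    dark=(p.max(2)<95)&M
    sl=[c for c in comp(dark,amin=20,amax=120)]
    out=[]
    for c in sl:
        v,u=np.nonzero(c); P=np.array([ray(b,(a,d),.116)[:2] for a,d in zip(u,v)])
        C=np.cov(P.T);e,V=np.linalg.eigh(C); ax=V[:,1]*np.sign(V[0,1]); out.append((P.mean(0),np.arctan2(ax[1],ax[0]),np.sqrt(12*e)))
    return pts,out,big
E
python3 - <<'E'
from h import *
b=cam('top'); pts,o,big=measure(b)
r=cv2.minAreaRect((pts*1000).astype(np.float32)); print(r, cv2.boxPoints(r))
for x in o: print(x)
# corners viewed by eye in the crop
for n,q in dict(TL=(95,57),TR=(686,110),BR=(653,458),BL=(55,398)).items(): print(n,ray(b,(170+q[0]/4.8,120+q[1]/4.8),.110))
for q in [(285,404),(545,384)]: print('pf',ray(b,(170+q[0]/4.8,120+q[1]/4.8),.110))
p=b['pixels'].astype(int); bl=(p[:,:,2]-p[:,:,0]>15); bl[:, :175]=0; bl[:,320:]=0; bl[:190]=0;bl[260:]=0
v,u=np.nonzero(bl); print(len(u),u.min(),u.max()); 
for uu in (195,245,290): print('drawer',uu,v[u==uu].min(),ray(b,(uu,v[u==uu].min()),.096),ray(b,(uu,v[u==uu].max()),.096))
s=bot.read_state(); print(R.from_rotvec(s['tcp_rot']).as_matrix())
E
```

```text
((577.20703125, 73.55178833007812), (340.1635437011719, 244.26031494140625), 83.89127349853516) [[ 437.67102  -82.56768]
 [ 680.5443  -108.56077]
 [ 716.74304  229.67126]
 [ 473.86975  255.66434]]
(array([ 0.57100829, -0.00057105]), np.float64(0.07277122544447345), array([0.00641694, 0.06165749]))
(array([0.56974838, 0.03949819]), np.float64(0.07762407550447276), array([0.00646495, 0.06153801]))
(array([0.57041643, 0.01947033]), np.float64(0.0690104465468775), array([0.00628367, 0.0601665 ]))
(array([0.56723822, 0.07942633]), np.float64(0.07309258891974856), array([0.00642007, 0.06016011]))
(array([0.56765655, 0.05957908]), np.float64(0.0622819264954782), array([0.00583814, 0.05862739]))
(array([0.564955  , 0.09938897]), np.float64(0.07946668205317212), array([0.00645604, 0.06120392]))
TL [0.71462895 0.22843634 0.11      ]
TR [ 0.67968371 -0.11019298  0.11      ]
BR [ 0.47967936 -0.08803733  0.11      ]
BL [0.51722102 0.24852375 0.11      ]
pf [0.5124445  0.11875779 0.11      ]
pf [ 0.52228275 -0.02785734  0.11      ]
476 183 300
drawer 195 221 [0.46905877 0.21402829 0.096     ] [0.46084711 0.21393562 0.096     ]
drawer 245 226 [0.4539785  0.07771033 0.096     ] [0.44579234 0.07772018 0.096     ]
drawer 290 230 [ 0.4418125  -0.04459043  0.096     ] [ 0.43364714 -0.0444889   0.096     ]
[[ 9.61116506e-01  2.76142962e-01 -3.55376174e-04]
 [ 2.76143187e-01 -9.61115519e-01  1.37818022e-03]
 [ 3.90172106e-05 -1.42272646e-03 -9.99998987e-01]]
```

Emit:
drive_tool(increments=[{"delta_pos":[35,-16,0],"turn":0,"jaw":-1},{"delta_pos":[35,-16,0],"turn":0,"jaw":-1},{"delta_pos":[35,-16,0],"turn":0,"jaw":-1},{"delta_pos":[35,-16,0],"turn":0,"jaw":-1},{"delta_pos":[35,-16,0],"turn":0,"jaw":-1},{"delta_pos":[35,-16,0],"turn":0,"jaw":-1},{"delta_pos":[35,-16,0],"turn":0,"jaw":-1},{"delta_pos":[35,-16,0],"turn":0,"jaw":-1}])

```text
time: 0.87
tool_pos: [0.4212, -0.4469, 0.4046]
tcp_rot: [-3.111, -0.438, 0.0]
wrist_force: [0.6, -1.3, -0.1]
width: -0.002
grip_force: 0.0
```

Emit:
drive_tool(increments=[{"delta_pos":[0,0,0],"turn":0.1,"jaw":-1},{"delta_pos":[0,0,0],"turn":0.1,"jaw":-1},{"delta_pos":[0,0,0],"turn":0.1,"jaw":-1},{"delta_pos":[0,0,0],"turn":0.087,"jaw":-1},{"delta_pos":[0,0,0],"turn":0,"jaw":-1},{"delta_pos":[0,0,0],"turn":0,"jaw":-1}])

```text
time: 1.37
tool_pos: [0.4202, -0.4483, 0.4045]
tcp_rot: [-3.137, 0.164, 0.0]
wrist_force: [1.0, -0.5, -0.2]
width: 0.0
grip_force: 0.0
```

```bash
cat >> h.py <<'E'
OC=np.array([.5978,.0697]); OY=-.107
def where():
    s=bot.read_state(); A=R.from_rotvec(s['tcp_rot']).as_matrix()
    c,n=np.cos(OY),np.sin(OY); d=s['tool_pos'][:2]-OC
    org=np.array([c*d[0]+n*d[1],-n*d[0]+c*d[1]])
    print('t',s['time'],'tcp',s['tool_pos'].round(4),'org mm',(org*1000).round(1),'yaw err',round(np.arctan2(A[1,0],A[0,0])-OY,4),'tilt',A[:,2].round(4),'F',s['wrist_force'].round(1),'w',round(s['width'],2))
    return s,A,org
E
python3 - <<'E'
from h import *
s,A,o=where()
print(A[:,:].T@(np.array([.399,.091,s['tool_pos'][2]])-s['tool_pos']))
print(s['q'])
E
```

```text
t 1.3667 tcp [ 0.4202 -0.4483  0.4045] org mm [-121.3 -534. ] yaw err 0.0024 tilt [-3.e-04  3.e-04 -1.e+00] F [ 1.  -0.5 -0.2] w 0.0
[-7.73660387e-02 -5.34120018e-01  1.67561124e-04]
[-8.58293763e-01  1.50738301e-01  1.73967860e+00 -3.77266561e-06
  1.25157574e+00  8.17119908e-01]
```

Emit:
drive_tool(increments=[{"delta_pos":[-5,-33,0],"turn":0,"jaw":-1},{"delta_pos":[-5,-33,0],"turn":0,"jaw":-1},{"delta_pos":[-5,-33,0],"turn":0,"jaw":-1},{"delta_pos":[-5,-33,0],"turn":0,"jaw":-1},{"delta_pos":[-5,-33,0],"turn":0,"jaw":-1},{"delta_pos":[-5,-33,0],"turn":0,"jaw":-1},{"delta_pos":[-5,-33,0],"turn":0,"jaw":-1},{"delta_pos":[-5,-33,0],"turn":0,"jaw":-1}])

```text
time: 2.03
tool_pos: [0.4081, -0.1803, 0.4047]
tcp_rot: [3.137, -0.166, 0.001]
wrist_force: [-1.1, -0.9, 0.5]
width: -0.003
grip_force: 0.0
```

Emit:
drive_tool(increments=[{"delta_pos":[-5,-33,0],"turn":0,"jaw":-1},{"delta_pos":[-5,-33,0],"turn":0,"jaw":-1},{"delta_pos":[-5,-33,0],"turn":0,"jaw":-1},{"delta_pos":[-5,-33,0],"turn":0,"jaw":-1},{"delta_pos":[-5,-33,0],"turn":0,"jaw":-1},{"delta_pos":[-5,-33,0],"turn":0,"jaw":-1},{"delta_pos":[-5,-33,0],"turn":0,"jaw":-1},{"delta_pos":[0,0,0],"turn":0,"jaw":-1}])

```text
time: 2.7
tool_pos: [0.3979, 0.0559, 0.4049]
tcp_rot: [-3.135, 0.156, -0.0]
wrist_force: [-0.7, -0.4, 0.2]
width: -0.001
grip_force: 0.0
```

```bash
python3 - <<'E'
from h import *
s,A,o=where(); print(s['q'])
E
```

```text
t 2.7 tcp [0.3979 0.0559 0.4049] org mm [-197.3  -35. ] yaw err 0.0074 tilt [ 4.e-04  3.e-03 -1.e+00] F [-0.7 -0.4  0.2] w -0.0
[ 0.07637473 -0.27859787  2.14238329  0.00309838  1.27715378  1.74587476]
```

Emit:
drive_tool(increments=[{"delta_pos":[0,-5,31],"turn":0,"jaw":-1},{"delta_pos":[0,-5,31],"turn":0,"jaw":-1},{"delta_pos":[0,-5,31],"turn":0,"jaw":-1},{"delta_pos":[0,-5,31],"turn":0,"jaw":-1},{"delta_pos":[0,-5,30],"turn":0,"jaw":-1},{"delta_pos":[0,0,0],"turn":0,"jaw":-1},{"delta_pos":[0,0,0],"turn":0,"jaw":-1}])

```text
time: 3.28
tool_pos: [0.4003, 0.0761, 0.2494]
tcp_rot: [3.136, -0.166, -0.007]
wrist_force: [-0.6, 0.1, 0.1]
width: -0.003
grip_force: 0.0
```

```bash
python3 - <<'E'
from h import *
s,A,o=where()
c=cam('scene');save({'pixels':cv2.resize(c['pixels'][150:320,190:420],None,fx=3,fy=3)},'pics/s1.png')
E
```

```text
t 3.2833 tcp [0.4003 0.0761 0.2494] org mm [-197.1  -14.7] yaw err 0.0012 tilt [-4.7e-03 -9.0e-04 -1.0e+00] F [-0.6  0.1  0.1] w -0.0
```

View pics/s1.png

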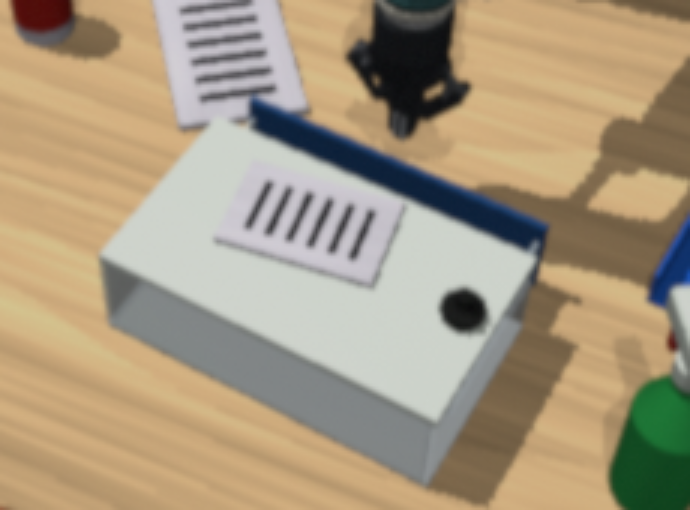

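The crop shows the shut fingers at about (400,120), in front of the blue drawer front. Now I'll push.

Emit:
drive_tool(increments=[{"delta_pos":[12,0,0],"turn":0,"jaw":-1},{"delta_pos":[10,0,0],"turn":0,"jaw":-1},{"delta_pos":[8,0,0],"turn":0,"jaw":-1},{"delta_pos":[8,0,0],"turn":0,"jaw":-1},{"delta_pos":[8,0,0],"turn":0,"jaw":-1},{"delta_pos":[8,0,0],"turn":0,"jaw":-1},{"delta_pos":[8,0,0],"turn":0,"jaw":-1},{"delta_pos":[8,0,0],"turn":0,"jaw":-1}])

```text
time: 4.0
tool_pos: [0.4715, 0.069, 0.2506]
tcp_rot: [3.137, -0.168, -0.001]
wrist_force: [-1.0, 0.5, 1.5]
width: -0.002
grip_force: 0.9
```

Emit:
drive_tool(increments=[{"delta_pos":[4,0,0],"turn":0,"jaw":-1},{"delta_pos":[4,0,0],"turn":0,"jaw":-1},{"delta_pos":[3,0,0],"turn":0,"jaw":-1},{"delta_pos":[0,0,0],"turn":0,"jaw":-1},{"delta_pos":[0,0,0],"turn":0,"jaw":-1}])

```text
time: 4.42
tool_pos: [0.482, 0.068, 0.2507]
tcp_rot: [-3.137, 0.168, -0.001]
wrist_force: [-0.4, -0.1, -0.4]
width: -0.002
grip_force: 0.0
```

```bash
python3 - <<'E'
from h import *
s,A,o=where()
E
```

```text
t 4.4167 tcp [0.482  0.068  0.2507] org mm [-114.9  -14.1] yaw err -0.0002 tilt [ 8.e-04 -0.e+00 -1.e+00] F [-0.4 -0.1 -0.4] w -0.0
```

Emit:
drive_tool(increments=[{"delta_pos":[2,0,0],"turn":0,"jaw":-1},{"delta_pos":[2,0,0],"turn":0,"jaw":-1},{"delta_pos":[0,0,0],"turn":0,"jaw":-1}])

```text
time: 4.67
tool_pos: [0.4858, 0.0676, 0.2507]
tcp_rot: [3.137, -0.168, -0.0]
wrist_force: [-0.8, -0.0, -0.8]
width: -0.002
grip_force: 0.3
```

Emit:
drive_tool(increments=[{"delta_pos":[1,0,0],"turn":0,"jaw":-1},{"delta_pos":[1,0,0],"turn":0,"jaw":-1},{"delta_pos":[0,0,0],"turn":0,"jaw":-1}])

```text
time: 4.92
tool_pos: [0.4877, 0.0673, 0.2506]
tcp_rot: [3.137, -0.168, -0.001]
wrist_force: [-0.9, 0.6, 0.8]
width: -0.005
grip_force: 0.7
```

Emit:
drive_tool(increments=[{"delta_pos":[2,0,0],"turn":0,"jaw":-1},{"delta_pos":[1,0,0],"turn":0,"jaw":-1},{"delta_pos":[0,0,0],"turn":0,"jaw":-1}])

```text
time: 5.17
tool_pos: [0.4888, 0.0672, 0.2502]
tcp_rot: [3.137, -0.169, -0.011]
wrist_force: [-10.7, 1.7, 7.0]
width: 0.002
grip_force: 5.2
```

```bash
python3 - <<'E'
from h import *
s,A,o=where()
c=cam('top'); a=c['pixels'][120:245,170:325]
d=cam('scene')['pixels'][170:300,220:400]
save({'pixels':np.vstack([cv2.resize(a,(500,300)),cv2.resize(d,(500,300))])},'pics/c1.png')
E
```

```text
t 5.1667 tcp [0.4888 0.0672 0.2502] org mm [-108.1  -14.1] yaw err -0.0004 tilt [-7.1e-03  4.0e-04 -1.0e+00] F [-10.7   1.7   7. ] w 0.0
```

View pics/c1.png

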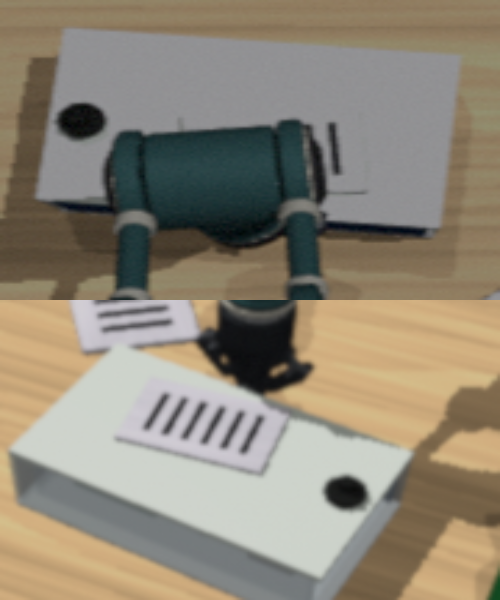

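The drawer is at its stop: 10.7 N, with the blue front flush under the ledge edge in both views. Next I'll retract, rise, open, and go behind the plate.

Emit:
drive_tool(increments=[{"delta_pos":[-10,0,0],"turn":0,"jaw":-1},{"delta_pos":[-20,0,0],"turn":0,"jaw":-1},{"delta_pos":[-10,0,-15],"turn":0,"jaw":-1},{"delta_pos":[0,0,-35],"turn":0,"jaw":-1},{"delta_pos":[0,0,-35],"turn":0,"jaw":-1},{"delta_pos":[0,0,-35],"turn":0,"jaw":1},{"delta_pos":[0,0,-20],"turn":0,"jaw":1},{"delta_pos":[0,0,0],"turn":0,"jaw":1}])

```text
time: 5.93
tool_pos: [0.4529, 0.0715, 0.3972]
tcp_rot: [-3.135, 0.168, -0.02]
wrist_force: [0.4, 0.7, -0.0]
width: 0.422
grip_force: 0.0
```

Emit:
drive_tool(increments=[{"delta_pos":[27,1,0],"turn":0,"jaw":1},{"delta_pos":[27,1,0],"turn":0,"jaw":1},{"delta_pos":[27,1,0],"turn":0,"jaw":1},{"delta_pos":[27,1,0],"turn":0,"jaw":1},{"delta_pos":[27,1,0],"turn":0,"jaw":1},{"delta_pos":[27,1,0],"turn":0,"jaw":1},{"delta_pos":[27,0,0],"turn":0,"jaw":1},{"delta_pos":[20,0,0],"turn":0,"jaw":1}])

```text
time: 6.6
tool_pos: [0.6598, 0.0425, 0.3893]
tcp_rot: [3.137, -0.169, 0.001]
wrist_force: [-0.1, -0.3, -0.3]
width: 1.002
grip_force: 0.0
```

Emit:
drive_tool(increments=[{"delta_pos":[0,0,0],"turn":0,"jaw":1},{"delta_pos":[0,0,0],"turn":0,"jaw":1}])

```text
time: 6.77
tool_pos: [0.6586, 0.0427, 0.3891]
tcp_rot: [3.137, -0.169, -0.002]
wrist_force: [-0.6, -0.2, -0.1]
width: 0.997
grip_force: 0.0
```

```bash
python3 - <<'E'
from h import *
s,A,o=where()
E
```

```text
t 6.7667 tcp [0.6586 0.0427 0.3891] org mm [ 63.3 -20.3] yaw err -0.0006 tilt [-1.5e-03 -1.0e-04 -1.0e+00] F [-0.6 -0.2 -0.1] w 1.0
```

Emit:
drive_tool(increments=[{"delta_pos":[0,0,25],"turn":0,"jaw":1},{"delta_pos":[0,0,25],"turn":0,"jaw":1},{"delta_pos":[0,0,25],"turn":0,"jaw":1},{"delta_pos":[0,0,15],"turn":0,"jaw":1},{"delta_pos":[0,0,6],"turn":0,"jaw":1},{"delta_pos":[0,0,0],"turn":0,"jaw":1},{"delta_pos":[0,0,0],"turn":0,"jaw":1}])

```text
time: 7.35
tool_pos: [0.6577, 0.0431, 0.2951]
tcp_rot: [-3.137, 0.168, -0.0]
wrist_force: [0.3, 0.1, 0.4]
width: 0.999
grip_force: 0.0
```

Emit:
drive_tool(increments=[{"delta_pos":[0,0,2],"turn":0,"jaw":1},{"delta_pos":[0,0,2],"turn":0,"jaw":1},{"delta_pos":[0,0,0],"turn":0,"jaw":1}])

```text
time: 7.6
tool_pos: [0.6584, 0.043, 0.2918]
tcp_rot: [-3.137, 0.168, -0.003]
wrist_force: [-0.3, 0.3, 0.0]
width: 1.0
grip_force: 0.0
```

Emit:
drive_tool(increments=[{"delta_pos":[0,0,2],"turn":0,"jaw":1},{"delta_pos":[0,0,2],"turn":0,"jaw":1},{"delta_pos":[0,0,0],"turn":0,"jaw":1}])

```text
time: 7.85
tool_pos: [0.658, 0.043, 0.2864]
tcp_rot: [3.137, -0.168, -0.001]
wrist_force: [0.4, -0.3, -0.3]
width: 1.001
grip_force: 0.0
```

Emit:
drive_tool(increments=[{"delta_pos":[0,0,2],"turn":0,"jaw":1},{"delta_pos":[0,0,1],"turn":0,"jaw":1},{"delta_pos":[0,0,0],"turn":0,"jaw":1}])

```text
time: 8.1
tool_pos: [0.658, 0.0429, 0.2832]
tcp_rot: [3.137, -0.168, -0.001]
wrist_force: [0.4, 0.5, 0.0]
width: 1.002
grip_force: 0.0
```

Emit:
drive_tool(increments=[{"delta_pos":[0,0,2],"turn":0,"jaw":1},{"delta_pos":[0,0,1],"turn":0,"jaw":1},{"delta_pos":[0,0,0],"turn":0,"jaw":1}])

```text
time: 8.35
tool_pos: [0.658, 0.043, 0.2803]
tcp_rot: [3.137, -0.168, -0.001]
wrist_force: [-0.2, 1.0, -0.9]
width: 0.999
grip_force: 0.0
```

Emit:
drive_tool(increments=[{"delta_pos":[0,0,2],"turn":0,"jaw":1},{"delta_pos":[0,0,1],"turn":0,"jaw":1},{"delta_pos":[0,0,0],"turn":0,"jaw":1}])

```text
time: 8.6
tool_pos: [0.658, 0.043, 0.2773]
tcp_rot: [3.137, -0.168, -0.001]
wrist_force: [-0.4, 0.4, -0.3]
width: 1.0
grip_force: 0.0
```

No contact yet, so the open tips are shorter (contact expected at about 0.270). I'll keep going down gently.

Emit:
drive_tool(increments=[{"delta_pos":[0,0,2],"turn":0,"jaw":1},{"delta_pos":[0,0,1],"turn":0,"jaw":1},{"delta_pos":[0,0,0],"turn":0,"jaw":1}])

```text
time: 8.85
tool_pos: [0.658, 0.043, 0.2743]
tcp_rot: [3.137, -0.168, -0.001]
wrist_force: [0.3, 0.7, 0.4]
width: 0.999
grip_force: 0.0
```

Emit:
drive_tool(increments=[{"delta_pos":[0,0,1],"turn":0,"jaw":1},{"delta_pos":[0,0,1],"turn":0,"jaw":1},{"delta_pos":[0,0,0],"turn":0,"jaw":1}])

```text
time: 9.1
tool_pos: [0.658, 0.043, 0.2724]
tcp_rot: [3.137, -0.168, -0.0]
wrist_force: [0.1, 0.7, -0.1]
width: 1.0
grip_force: 0.0
```

Emit:
drive_tool(increments=[{"delta_pos":[0,0,1],"turn":0,"jaw":1},{"delta_pos":[0,0,1],"turn":0,"jaw":1},{"delta_pos":[0,0,0],"turn":0,"jaw":1}])

```text
time: 9.35
tool_pos: [0.658, 0.043, 0.2704]
tcp_rot: [3.137, -0.168, -0.001]
wrist_force: [-0.2, 0.2, -0.2]
width: 0.999
grip_force: 0.0
```

Emit:
drive_tool(increments=[{"delta_pos":[0,0,1],"turn":0,"jaw":1},{"delta_pos":[0,0,0],"turn":0,"jaw":1},{"delta_pos":[0,0,0],"turn":0,"jaw":1}])

```text
time: 9.6
tool_pos: [0.6581, 0.0429, 0.2703]
tcp_rot: [-3.137, 0.168, -0.0]
wrist_force: [-1.5, -0.4, 3.8]
width: 1.0
grip_force: 2.1
```

Emit:
drive_tool(increments=[{"delta_pos":[0,0,1],"turn":0,"jaw":1},{"delta_pos":[0,0,0],"turn":0,"jaw":1},{"delta_pos":[0,0,0],"turn":0,"jaw":1}])

```text
time: 9.85
tool_pos: [0.6581, 0.043, 0.2703]
tcp_rot: [-3.137, 0.168, -0.0]
wrist_force: [-4.3, 0.2, 9.4]
width: 1.006
grip_force: 4.4
```

Contact at TCP z 0.2703. I'll raise about 2 mm and push towards the front.

Emit:
drive_tool(increments=[{"delta_pos":[0,0,-2],"turn":0,"jaw":1},{"delta_pos":[0,0,-2],"turn":0,"jaw":1},{"delta_pos":[0,0,0],"turn":0,"jaw":1},{"delta_pos":[-4,0,0],"turn":0,"jaw":1},{"delta_pos":[-4,0,0],"turn":0,"jaw":1},{"delta_pos":[-4,0,0],"turn":0,"jaw":1},{"delta_pos":[0,0,0],"turn":0,"jaw":1}])

```text
time: 10.43
tool_pos: [0.6451, 0.0443, 0.2721]
tcp_rot: [3.137, -0.168, -0.003]
wrist_force: [-0.4, -0.1, -0.2]
width: 1.001
grip_force: 0.0
```

Emit:
drive_tool(increments=[{"delta_pos":[-4,0,0],"turn":0,"jaw":1},{"delta_pos":[-4,0,0],"turn":0,"jaw":1},{"delta_pos":[-4,0,0],"turn":0,"jaw":1},{"delta_pos":[-4,0,0],"turn":0,"jaw":1},{"delta_pos":[-4,0,0],"turn":0,"jaw":1},{"delta_pos":[-4,0,0],"turn":0,"jaw":1},{"delta_pos":[-4,0,0],"turn":0,"jaw":1},{"delta_pos":[0,0,0],"turn":0,"jaw":1}])

```text
time: 11.1
tool_pos: [0.6175, 0.0474, 0.2726]
tcp_rot: [-3.137, 0.168, 0.001]
wrist_force: [0.9, -0.0, -0.6]
width: 0.999
grip_force: 0.0
```

```bash
python3 - <<'E'
from h import *
s,A,o=where()
c=cam('top'); a=c['pixels'][120:245,170:325]
d=cam('scene')['pixels'][170:300,220:400]
save({'pixels':np.vstack([cv2.resize(a,(500,300)),cv2.resize(d,(500,300))])},'pics/c2.png')
E
```

```text
t 11.1 tcp [0.6175 0.0474 0.2726] org mm [ 22.  -20.1] yaw err -0.0002 tilt [-9.e-04  1.e-04 -1.e+00] F [ 0.9 -0.  -0.6] w 1.0
```

View pics/c2.png

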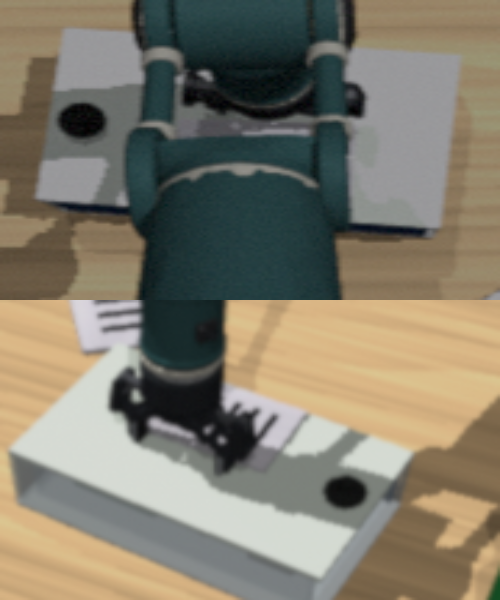

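The view shows both fingers behind the plate's back edge, at about (140,430) and (220,460) in the lower half, with the plate turning square. I'll continue the push.

Emit:
drive_tool(increments=[{"delta_pos":[-4,0,0],"turn":0,"jaw":1},{"delta_pos":[-4,0,0],"turn":0,"jaw":1},{"delta_pos":[-4,0,0],"turn":0,"jaw":1},{"delta_pos":[-4,0,0],"turn":0,"jaw":1},{"delta_pos":[-4,0,0],"turn":0,"jaw":1},{"delta_pos":[-4,0,0],"turn":0,"jaw":1},{"delta_pos":[-4,0,0],"turn":0,"jaw":1},{"delta_pos":[0,0,0],"turn":0,"jaw":1}])

```text
time: 11.87
tool_pos: [0.5896, 0.0504, 0.2726]
tcp_rot: [-3.137, 0.168, 0.002]
wrist_force: [0.0, -0.5, -0.5]
width: 1.002
grip_force: 0.0
```

Emit:
drive_tool(increments=[{"delta_pos":[-3,0,0],"turn":0,"jaw":1},{"delta_pos":[-3,0,0],"turn":0,"jaw":1},{"delta_pos":[-2,0,0],"turn":0,"jaw":1},{"delta_pos":[0,0,0],"turn":0,"jaw":1},{"delta_pos":[0,0,0],"turn":0,"jaw":1}])

```text
time: 12.28
tool_pos: [0.5823, 0.0511, 0.2726]
tcp_rot: [3.137, -0.168, -0.001]
wrist_force: [-0.2, -0.0, 0.7]
width: 0.998
grip_force: 0.0
```

```bash
python3 - <<'E'
from h import *
s,A,o=where()
d=cam('scene')['pixels'][160:300,220:400]
save({'pixels':cv2.resize(d,(720,560),interpolation=cv2.INTER_CUBIC)},'pics/c3.png')
E
```

```text
t 12.2833 tcp [0.5823 0.0511 0.2726] org mm [-13.4 -20.1] yaw err -0.0002 tilt [-6.e-04  0.e+00 -1.e+00] F [-0.2 -0.   0.7] w 1.0
```

View pics/c3.png

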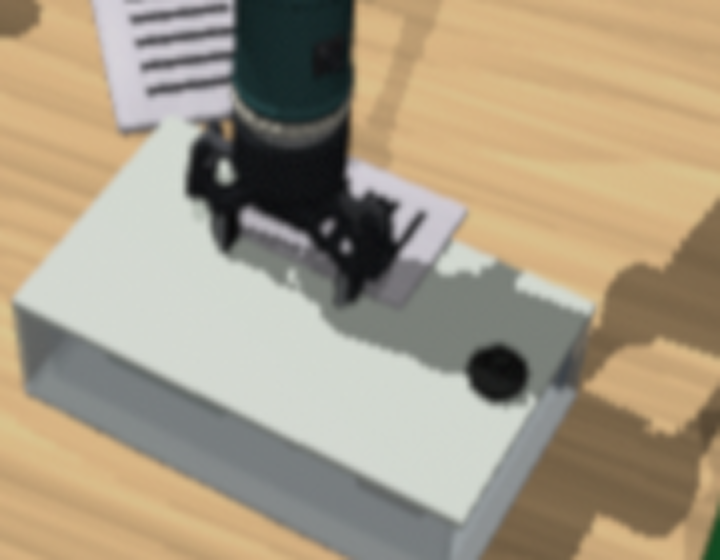

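The plate now overhangs the front. Its front left corner is at crop (467,212) and its back left corner at (400,306). I'll cast those, and back off to see it all.

```bash
python3 - <<'E'
from h import *
c=cam('scene')
def org(p):
    a,n=np.cos(OY),np.sin(OY); d=np.array(p[:2])-OC; return (np.array([a*d[0]+n*d[1],-n*d[0]+a*d[1]])*1000).round(1)
for q,z in [((467,212),.116),((400,306),.116),((352,160),.116),((594,304),.11),((462,522),.11),((14,300),.11),((170,118),.11)]: print(q,org(ray(c,(220+q[0]/4,160+q[1]/4),z)))
E
```

```text
(467, 212) [-118.9   65.1]
(400, 306) [-22.2  63.7]
(352, 160) [-120.3  -26.8]
(594, 304) [-95. 173.]
(462, 522) [102.5 173.4]
(14, 300) [ 102.6 -163.4]
(170, 118) [ -92.9 -162.5]
```

Emit:
drive_tool(increments=[{"delta_pos":[4,0,0],"turn":0,"jaw":1},{"delta_pos":[12,0,0],"turn":0,"jaw":1},{"delta_pos":[14,0,0],"turn":0,"jaw":1},{"delta_pos":[0,0,-25],"turn":0,"jaw":1},{"delta_pos":[0,0,-35],"turn":0,"jaw":1},{"delta_pos":[0,0,-35],"turn":0,"jaw":1},{"delta_pos":[0,0,-35],"turn":0,"jaw":1},{"delta_pos":[0,0,0],"turn":0,"jaw":1}])

```text
time: 13.05
tool_pos: [0.6151, 0.0479, 0.4121]
tcp_rot: [-3.136, 0.168, -0.023]
wrist_force: [0.6, -0.9, 2.1]
width: 0.999
grip_force: 0.0
```

Emit:
drive_tool(increments=[{"delta_pos":[0,35,0],"turn":0,"jaw":1},{"delta_pos":[0,35,0],"turn":0,"jaw":1},{"delta_pos":[0,35,0],"turn":0,"jaw":1},{"delta_pos":[0,35,0],"turn":0,"jaw":1},{"delta_pos":[0,35,0],"turn":0,"jaw":1},{"delta_pos":[0,35,0],"turn":0,"jaw":1},{"delta_pos":[0,35,0],"turn":0,"jaw":1},{"delta_pos":[0,0,0],"turn":0,"jaw":1}])

```text
time: 13.72
tool_pos: [0.5855, -0.2013, 0.4025]
tcp_rot: [3.133, -0.175, 0.0]
wrist_force: [-0.0, -0.6, 0.5]
width: 1.0
grip_force: 0.0
```

```bash
python3 - <<'E'
from h import *
where()
b=cam('top'); pts,o,big=measure(b)
def org(p):
    a,n=np.cos(OY),np.sin(OY); d=np.array(p[:2])-OC; return (np.array([a*d[0]+n*d[1],-n*d[0]+a*d[1]])*1000).round(1)
for m,a,l in o: print(org(m),round(a-OY,3),l.round(4))
d=b['pixels'][120:245,170:325]; e=cam('scene')['pixels'][160:300,220:400]
save({'pixels':np.vstack([cv2.resize(d,(372,300)),cv2.resize(e,(372,290))])},'pics/c4.png')
E
```

```text
t 13.7167 tcp [ 0.5855 -0.2013  0.4025] org mm [  16.7 -270.7] yaw err -0.0049 tilt [-1.0e-04 -3.4e-03 -1.0e+00] F [-0.  -0.6  0.5] w 1.0
[ -28.7 -177.6] -0.09 [0.0169 0.0224]
[-76.5  36.1] -0.028 [0.0084 0.0575]
[-70.9  16.8] 0.019 [0.007 0.059]
[-71.1  -3.6] -0.006 [0.007  0.0634]
[-71.3 -23.9] 0.002 [0.0065 0.0605]
[-70.1 -43.6] 0.0 [0.0073 0.0587]
[-74.8 -63.6] 0.013 [0.0089 0.0625]
```

View pics/c4.png

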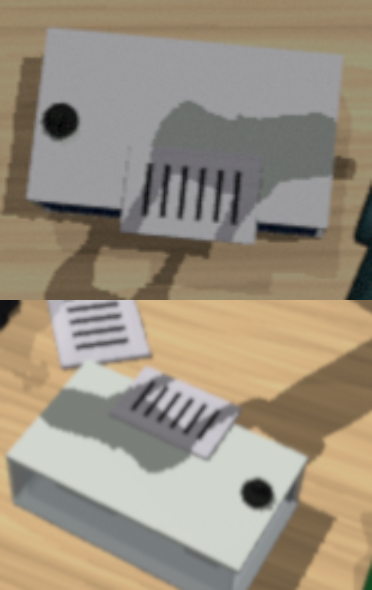

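The plate is square (about 0 rad) but overhangs only about 21–25 mm by the two views. It's safe but short of 3 cm, so I'll go back and push about 9 mm more.

Emit:
drive_tool(increments=[{"delta_pos":[1,-35,0],"turn":0,"jaw":1},{"delta_pos":[1,-35,0],"turn":0,"jaw":1},{"delta_pos":[1,-35,0],"turn":0,"jaw":1},{"delta_pos":[1,-35,0],"turn":0,"jaw":1},{"delta_pos":[0,-35,0],"turn":0,"jaw":1},{"delta_pos":[0,-35,0],"turn":0,"jaw":1},{"delta_pos":[0,-35,0],"turn":0,"jaw":1},{"delta_pos":[0,0,0],"turn":0,"jaw":1}])

```text
time: 14.48
tool_pos: [0.6163, 0.0545, 0.4026]
tcp_rot: [-3.134, 0.158, -0.0]
wrist_force: [0.8, -0.5, -0.7]
width: 1.001
grip_force: 0.0
```

Emit:
drive_tool(increments=[{"delta_pos":[0,0,30],"turn":0,"jaw":1},{"delta_pos":[0,0,30],"turn":0,"jaw":1},{"delta_pos":[0,0,30],"turn":0,"jaw":1},{"delta_pos":[0,0,25],"turn":0,"jaw":1},{"delta_pos":[0,0,5],"turn":0,"jaw":1},{"delta_pos":[0,0,0],"turn":0,"jaw":1},{"delta_pos":[0,0,0],"turn":0,"jaw":1}])

```text
time: 15.07
tool_pos: [0.6167, 0.048, 0.2835]
tcp_rot: [-3.137, 0.167, -0.001]
wrist_force: [0.2, 0.4, 0.3]
width: 1.001
grip_force: 0.0
```

```bash
python3 - <<'E'
from h import *
where()
E
```

```text
t 15.0667 tcp [0.6167 0.048  0.2835] org mm [ 21.1 -19.5] yaw err 0.0005 tilt [ 6.e-04  2.e-04 -1.e+00] F [0.2 0.4 0.3] w 1.0
```

Now down 11 mm to z ≈ 0.2725, then 43.5 mm forward to org x ≈ -22.5.

Emit:
drive_tool(increments=[{"delta_pos":[0,0,6],"turn":0,"jaw":1},{"delta_pos":[0,0,5],"turn":0,"jaw":1},{"delta_pos":[0,0,0],"turn":0,"jaw":1},{"delta_pos":[-6,0,0],"turn":0,"jaw":1},{"delta_pos":[-6,0,0],"turn":0,"jaw":1},{"delta_pos":[-6,0,0],"turn":0,"jaw":1},{"delta_pos":[-6,0,0],"turn":0,"jaw":1},{"delta_pos":[0,0,0],"turn":0,"jaw":1}])

```text
time: 15.73
tool_pos: [0.591, 0.0501, 0.2716]
tcp_rot: [3.137, -0.168, -0.002]
wrist_force: [-0.2, -0.3, -0.0]
width: 1.003
grip_force: 0.0
```

Emit:
drive_tool(increments=[{"delta_pos":[-4,0,0],"turn":0,"jaw":1},{"delta_pos":[-4,0,0],"turn":0,"jaw":1},{"delta_pos":[-3,0,0],"turn":0,"jaw":1},{"delta_pos":[-3,0,0],"turn":0,"jaw":1},{"delta_pos":[-3,0,0],"turn":0,"jaw":1},{"delta_pos":[-2.5,0,0],"turn":0,"jaw":1},{"delta_pos":[0,0,0],"turn":0,"jaw":1},{"delta_pos":[0,0,0],"turn":0,"jaw":1}])

```text
time: 16.4
tool_pos: [0.5729, 0.0521, 0.2717]
tcp_rot: [3.137, -0.168, -0.001]
wrist_force: [0.1, -0.3, -0.6]
width: 0.999
grip_force: 0.0
```

```bash
python3 - <<'E'
from h import *
where()
E
```

```text
t 16.4 tcp [0.5729 0.0521 0.2717] org mm [-22.9 -20.1] yaw err -0.0002 tilt [-4.e-04  0.e+00 -1.e+00] F [ 0.1 -0.3 -0.6] w 1.0
```

Emit:
drive_tool(increments=[{"delta_pos":[4,0,0],"turn":0,"jaw":1},{"delta_pos":[12,0,0],"turn":0,"jaw":1},{"delta_pos":[14,0,0],"turn":0,"jaw":1},{"delta_pos":[0,0,-25],"turn":0,"jaw":1},{"delta_pos":[0,0,-35],"turn":0,"jaw":1},{"delta_pos":[0,0,-35],"turn":0,"jaw":1},{"delta_pos":[0,0,-35],"turn":0,"jaw":1},{"delta_pos":[0,0,0],"turn":0,"jaw":1}])

```text
time: 17.07
tool_pos: [0.6057, 0.0489, 0.411]
tcp_rot: [-3.136, 0.168, -0.022]
wrist_force: [1.1, 1.2, 1.1]
width: 0.999
grip_force: 0.0
```

Emit:
drive_tool(increments=[{"delta_pos":[0,35,0],"turn":0,"jaw":1},{"delta_pos":[0,35,0],"turn":0,"jaw":1},{"delta_pos":[0,35,0],"turn":0,"jaw":1},{"delta_pos":[0,35,0],"turn":0,"jaw":1},{"delta_pos":[0,35,0],"turn":0,"jaw":1},{"delta_pos":[0,35,0],"turn":0,"jaw":1},{"delta_pos":[0,35,0],"turn":0,"jaw":1},{"delta_pos":[0,0,0],"turn":0,"jaw":1}])

```text
time: 17.73
tool_pos: [0.5761, -0.2002, 0.4015]
tcp_rot: [3.133, -0.175, 0.0]
wrist_force: [0.5, -0.2, -0.2]
width: 1.0
grip_force: 0.0
```

Emit:
drive_tool(increments=[{"delta_pos":[0,35,0],"turn":0,"jaw":1},{"delta_pos":[0,35,0],"turn":0,"jaw":1},{"delta_pos":[0,0,0],"turn":0,"jaw":1},{"delta_pos":[0,0,0],"turn":0,"jaw":1},{"delta_pos":[0,0,0],"turn":0,"jaw":1}])

```text
time: 18.15
tool_pos: [0.5693, -0.2642, 0.4013]
tcp_rot: [-3.136, 0.17, 0.001]
wrist_force: [0.4, 0.3, 0.1]
width: 1.001
grip_force: 0.0
```

```bash
python3 - <<'E'
from h import *
where()
b=cam('top'); pts,o,big=measure(b)
def org(p):
    a,n=np.cos(OY),np.sin(OY); d=np.array(p[:2])-OC; return (np.array([a*d[0]+n*d[1],-n*d[0]+a*d[1]])*1000).round(1)
for m,a,l in o: print(org(m),round(a-OY,3),l.round(4))
d=b['pixels'][120:245,170:325]; e=cam('scene')['pixels'][160:300,220:400]
save({'pixels':np.vstack([cv2.resize(d,(372,300)),cv2.resize(e,(372,290))])},'pics/c5.png')
E
```

```text
t 18.15 tcp [ 0.5693 -0.2642  0.4013] org mm [   7.4 -335. ] yaw err -0.001 tilt [-4.e-04  1.e-03 -1.e+00] F [0.4 0.3 0.1] w 1.0
[ -43.7 -176.4] 0.006 [0.0179 0.047 ]
[-84.9  36.4] -0.009 [0.0052 0.0584]
[-84.8  16.6] 0.002 [0.0053 0.0601]
[-87.4  -3.8] 0.006 [0.0067 0.0621]
[-84.2 -23.6] -0.057 [0.0085 0.0562]
[-80.7 -43.3] 0.026 [0.0069 0.0616]
[-82.6 -63.8] -0.012 [0.0061 0.0639]
```

View pics/c5.png

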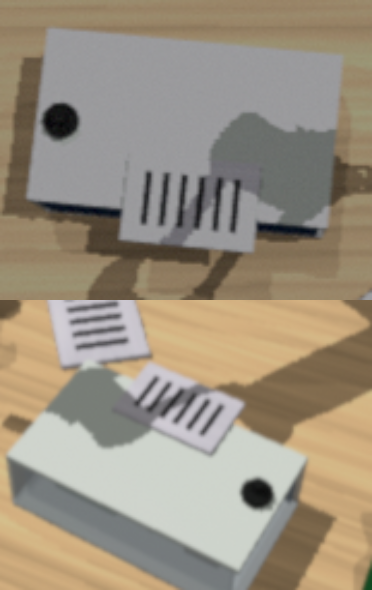

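The plate is square with about 33 mm overhang, flat, and the plug is untouched. A quick numeric check of the drawer, then hand in.

```bash
python3 - <<'E'
from h import *
b=cam('top'); p=b['pixels'].astype(int)
def org(p):
    a,n=np.cos(OY),np.sin(OY); d=np.array(p[:2])-OC; return (np.array([a*d[0]+n*d[1],-n*d[0]+a*d[1]])*1000).round(1)
bl=(p[:,:,2]-p[:,:,0]>12)
for u in (195,205,212,285,295):
    v=np.nonzero(bl[190:240,u])[0]+190
    print(u,v, [org(ray(b,(u,x),z)) for x,z in ((v.min(),.096),(v.max(),.010))] if len(v) else '')
E
```

```text
195 [205 206] [array([-99.7, 134.9]), array([-92.7, 152.6])]
205 [207 208] [array([-102.6,  107. ]), array([-95.8, 122.8])]
212 [207 208] [array([-100.7,   88. ]), array([-93.8, 102.3])]
285 [214 215] [array([-100.6, -112.6]), array([ -93.7, -112.5])]
295 [215 216] [array([-100.7, -140. ]), array([ -93.8, -141.9])]
```

The drawer face lies at x ≈ -100 mm in the organiser frame, so it is shut.

```bash
python3 -c "
from workcell import bot
print(bot.finish_job())"
```

```text
the job is handed in; nothing more can be done
None
```

The drawer is fully shut and the smaller strainer plate sticks out about 33 mm over the front edge, square and flat; I've handed the job in, but it returned no verdict.

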